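# Mix the glue on the touch mixer

## Task

The glue has settled. Swing the mixer's dust cover well clear of the rubber cup, stand the nearer glue bottle upright in the cup and press it down until the cup is fully home, keeping it pressed for about two seconds. Then stand the bottle in the white drip saucer and swing the cover shut again, keeping the bottle upright throughout and leaving everything else where it is.

Things in the scene. Friction and masses are not known exactly. Their poses are not given: they have to be found in the camera images.
- glue_bottle: White glue bottle with orange nozzle, loose, upright, in one of three places (left front, left, right), all within reach; not the similar one at the desk's far right end. About 0.14 kg. Origin: centre of its underside. Body 47 mm across up to 85 mm, then a shoulder; orange collar 21 mm across from 108 to 120 mm, then a cone to 148 mm. Can be taken by the collar from above, fingertips just over the shoulder.
- mixer: Touch mixer, a low blue appliance fixed to the desk on the right, 156 mm deep (x), 122 mm wide (y), housing top 50 mm above the desk. Origin: on the desk below the centre of the rubber cup; -x is its front (grey panel with a knob and a red rocker that need no handling). The cover's pivot axis stands at x = +66 mm, y = 0.
- cup_floor (a point): Centre of the floor of the mixer's black rubber cup, 64 mm above the desk when the cup is up; it moves with the cup. The cup's bore is about 62 to 66 mm wide, its rim 10 mm above this floor, its outside 75 mm across.
- head (a joint): How far the sprung rubber cup is pressed straight down, m: 0 = up, 0.010 = fully down on its stop. A spring of 1000 N/m with preload: it starts to move at 5 N, is fully down at 15 N, and springs back when released. The bottle's weight alone does not press it.
- dust_cover (a joint): Angle of the flat aluminium dust cover about its upright pivot, rad: 0 = shut over the cup (stop), 1.75 = fully open (stop). Opening, it turns clockwise seen from above: the knob goes from the mixer's front to its +y side. Stiff (0.1 N m), stays where left. Disc 84 mm across, 66 mm from the pivot, 77 to 81 mm above the desk; the cup is clear from about 1.3 rad.
- cover_knob (a point): Middle of the upright red knob at the free end of the dust cover, 95 mm above the desk and 108 mm from the pivot axis; the knob is round, 15 mm across, from 85 to 105 mm above the desk. It may be pushed with a fingertip from either side.
- saucer: The white drip saucer, a round dish fixed to the desk at the right front, 108 mm across its rim. Origin: centre of its underside on the desk. Its inner floor is 4 mm above the desk and about 75 mm wide, its rim 13 mm high.
- kraft_tube: Brown cardboard tube standing on end in another of the three places, 68 mm across, 88 mm tall, light and loose; not to be disturbed. Origin: centre of its underside.
- bamboo_cup: Bamboo cup standing in another of the three places, 94 mm across, 120 mm tall, loose; not to be disturbed. Origin: centre of its underside.
- dome: Clear acrylic dome, rim down on the scorched board in front of the robot, 228 mm across, 119 mm high, loose; not to be disturbed. Origin: centre of its underside.
- reel: Solder reel with green flanges standing on the scorched board, 60 mm across, 35 mm high, loose; not to be disturbed. Origin: centre of its underside.
- led_bulb: White LED bulb lying on its side at the back left, 121 mm long, loose; not to be disturbed. Origin: about the middle of its underside.
There are look-alikes about, which are no part of the job. Leave any purple look-alike of the glue_bottle alone.

How it is judged:
By the outcome, as a careful person would: the job done as asked, in the order asked, and still so for the second after the job is handed in, with the robot touching nothing.
It also fails if it takes over 72 s, if anything falls off the work surface, if the arm or the gripper's body presses on something with over 40 N, if the wrist force passes 120 N, or if a joint passes its speed limit or range.

## Robot

A 7-joint arm with a two-finger parallel gripper is mounted at the origin on a cart in front of the work surface, level with it; the furniture and walls round the work are solid. World frame = base frame: x ahead of the robot, y to its left, z up, the work surface at z = 0. Lengths are in m, angles in rad, forces in N, time in s.
With the tool pointing down it reaches from about 0.425 to 0.875 m from the base axis. Payload 9.9 kg.
Tool frame: the origin (TCP) lies midway between the tips of the shut fingers; the grasp point (between the pads) lies 19 mm behind it; z points along the fingers, y is the line along which they close (so a half turn about z gives the same grasp; the last joint's range is limited). The gripper opens to 85 mm and grips with 20 to 120 N. Pads are 22 mm wide; open, the fingers measure 114 mm over their backs; the gripper's body (76 mm by 85 mm) begins 54 mm behind the grasp point. The pads swing forward as they close: fully open they stand 13 mm farther back than shut.
Start: joints at [-1.365, 0.576, 0.025, 1.437, -0.015, 1.129, -0.057], TCP at [0.193, 0.647, 0.231] pointing down, gripper open.
Joint ranges: [-2.76, 2.76], [-0.34, 2.15], [-1.52, 1.57], [0.19, 2.46], [-1.09, 4.23], [0.17, 1.99], [-2.82, 2.82]. Speed limits (rad/s): [2.22, 2.22, 3.01, 3.01, 3.14, 3.14, 3.14].

## Interface

Orientations are given as a 3x3 rotation matrix whose columns are the frame's x, y, z axes.
In Python, from bench import manip, viewer, spotter gives the robot as it stands. The module is installed in compiled form; this text tells all that it offers.
- The arm moves only by the shell command python3 -m inch 'ROWS' [FORCE]. ROWS is JSON, a list of rows, each a list of 7 numbers: the shift along the tool's x, y, z in m, then the turn, a rotation vector about the tool's x, y, z in degrees, then the finger opening in m, from 0 to 0.0854. In form: [[dx, dy, dz, wx, wy, wz, hand], ...]. A call has 1 to 5 rows; each row shifts and turns the commanded pose from where the row before left it, along the tool's axes as they then stand; what a row does not reach is not made up. A row lasts 1/12 s, in which the tool goes at most 41.7 mm and 7.16 degrees, less where a joint would pass 70% of its speed; a pose out of reach is approached as far as the arm can. A call is refused whole if a number of a shift passes 0.0417 or a number of a turn 7.16, either way. A call with a gripper value outside its range is refused whole. The fingers move at their own pace and stop on an object; FORCE is the grip in N (left out, the last holds). Time passes only in rows, so rows that do not move let the fingers close. It gives the time, the measured TCP pose, the force, the opening and the grip force at its end, in the units of the state.
- manip.state(): the state, without advancing time (a new reading comes with each control period).
- viewer.read_camera(name): name is "scene" or "top"; returns the picture (384x512x3 uint8, blue, green, red); there is no depth.
- viewer.calibration(name): a dict with "fovy" (degrees; the focal length in pixels is half the picture's height over the tangent of half this angle, whatever the lens; pixels are square), "cx", "cy" (the principal point, pixels), "k1" (the pictures are not rectified: a ray, as slopes to the right and down, at radius r is drawn at 1 + k1 r^2 times it, then the intrinsics apply), "world_from_camera" (4x4, takes a point from camera to world coordinates). Camera axes: x right, y down, z forward; pixel columns grow to the right and rows downward; lengths in m; the calibration is good to about 2 mm. A picture is of the moment at which its call begins. calibration takes no time and is no camera call.
- manip.finish_job(): hands the job in; it is judged then, once.
Trained networks look in the newest picture that a camera, given by its name, has taken for a name from the list of things; names that differ only in an ending like _2 or _b are one class to them, and where a whole thing is asked for, a point or a joint stands for the part that bears it (a point fixed in the world has none). Each returns a list of dicts, best first, with "confidence" (0 to 1); they miss things now and then, are a little off and sometimes report something else, mostly with a low value. They report only what shows in the picture. A call takes as long as a camera call. They do not tell look-alikes from the thing itself.
- spotter.regions_of(name, camera): "pixels" (384x512 bool, what is visible of it) and "extent" ([centre column, centre row, width, height] in pixels, round what is visible of it).
The state is a dict: "t": time; "qpos": joint angles; "joint_vel": joint speeds; "tau": joint torques, N m; "eef_pos": TCP position; "tcp_rot": TCP orientation; "wrist_force": force on the tool from outside, world axes, zero at the start; "ft_torque": the same for the moment, N m; "width": opening from 0.0 (shut) to 1.0 (fully open); "finger_force": force on a finger pad.
Only numpy, scipy, OpenCV 4.12 (cv2) and the standard library are available. Lean on these libraries where they do the work, as an engineer would, in place of code of your own. Each camera call takes 0.05 s, during which the arm holds its last target. There are 200 camera calls.

## Working session

There is one attempt and no reset: what is moved stays moved. The work goes in short steps, Python scripts to look and compute and a shell command to move; the robot and the scene stay as the last step left them, time stands still between calls to the robot, and variables do not carry over. Pictures are saved under pics/ and viewed, at most 11 in all, crops included, and the job is handed in when it is done.

```bash
mkdir -p pics
cat > h.py <<'E'
import numpy as np,cv2
from bench import manip,viewer,spotter
def K(n):
    c=viewer.calibration(n); f=192/np.tan(np.radians(c["fovy"])/2); return c,f
def ray(n,u,v):
    c,f=K(n); a=np.array([(u-c["cx"])/f,(v-c["cy"])/f]); p=a.copy()
    for _ in range(30): p=a/(1+c["k1"]*(p@p))
    T=np.array(c["world_from_camera"]); return T[:3,3],T[:3,:3]@np.array([p[0],p[1],1])
def at(n,u,v,z):
    o,d=ray(n,u,v); return o+d*(z-o[2])/d[2]
def px(n,P):
    c,f=K(n); T=np.array(c["world_from_camera"]); q=T[:3,:3].T@(np.array(P)-T[:3,3]); p=q[:2]/q[2]
    p=p*(1+c["k1"]*(p@p)); return p*f+[c["cx"],c["cy"]]
E
python3 - <<'E'
from h import *
for n in("scene","top"):
    im=viewer.read_camera(n); cv2.imwrite(f"pics/{n}0.png",cv2.resize(im,(800,600)))
    c,f=K(n); print(n,f,c["cx"],c["cy"],c["k1"],np.round(c["world_from_camera"],3).tolist())
    for o in("glue_bottle","mixer","cover_knob","saucer","kraft_tube","bamboo_cup"):
        for r in spotter.regions_of(o,n)[:3]:
            if r["confidence"]>.2: e=r["extent"]; print(o,round(r["confidence"],2),np.round(e).tolist(),at(n,e[0],e[1],0).round(3))
print(manip.state())
E
```

```text
scene 420.36695384835383 259.91722716812257 190.43884736445253 -0.009461774248215234 [[0.771, -0.465, 0.434, -0.221], [-0.636, -0.566, 0.525, -0.871], [0.002, -0.681, -0.732, 1.279], [0.0, 0.0, 0.0, 1.0]]
glue_bottle 0.72 [194.0, 161.0, 17.0, 29.0] [0.424 0.37  0.   ]
glue_bottle 0.63 [161.0, 148.0, 14.0, 28.0] [0.358 0.539 0.   ]
mixer 0.82 [331.0, 230.0, 49.0, 38.0] [ 0.616 -0.285  0.   ]
cover_knob 0.77 [334.0, 220.0, 29.0, 20.0] [ 0.662 -0.258  0.   ]
saucer 0.98 [294.0, 272.0, 30.0, 27.0] [ 0.382 -0.333  0.   ]
saucer 0.58 [196.0, 140.0, 19.0, 21.0] [0.51  0.485 0.   ]
kraft_tube 0.71 [195.0, 140.0, 18.0, 22.0] [0.508 0.484 0.   ]
kraft_tube 0.49 [339.0, 268.0, 31.0, 43.0] [ 0.513 -0.423  0.   ]
bamboo_cup 0.91 [338.0, 270.0, 36.0, 39.0] [ 0.508 -0.427  0.   ]
top 403.68393045255243 257.90509171094834 199.527211109129 -0.13740043494111154 [[0.009, -0.987, 0.16, 0.251], [-1.0, -0.008, 0.009, 0.004], [-0.007, -0.16, -0.987, 1.719], [0.0, 0.0, 0.0, 1.0]]
mixer 0.64 [333.0, 184.0, 32.0, 37.0] [ 0.601 -0.309  0.   ]
cover_knob 0.63 [330.0, 180.0, 23.0, 29.0] [ 0.617 -0.295  0.   ]
sa
[... 299 characters left out ...]
 -0.05647543]), 'joint_vel': array([ 0.00054793, -0.00078646, -0.00303206,  0.00068955,  0.00144512,
        0.00079748,  0.00164207]), 'tau': array([ 1.56097089e-03, -7.65289092e+01,  2.24944152e+00, -2.86258203e+01,
        1.55013381e-02,  3.09566167e-03,  4.46577610e-05]), 'eef_pos': array([0.19289714, 0.64688774, 0.23129506]), 'tcp_rot': array([[-9.58309083e-01,  2.85733621e-01,  1.94278194e-05],
       [ 2.85733621e-01,  9.58309082e-01,  2.86208406e-05],
       [-1.04399193e-05,  3.29787927e-05, -9.99999999e-01]]), 'wrist_force': array([ 0.45397377, -0.58302473,  0.27712388]), 'ft_torque': array([-0.04420501,  0.06290781, -0.02399067]), 'finger_force': 0.0, 'width': 0.9972709882612582}
```

View pics/scene0.png

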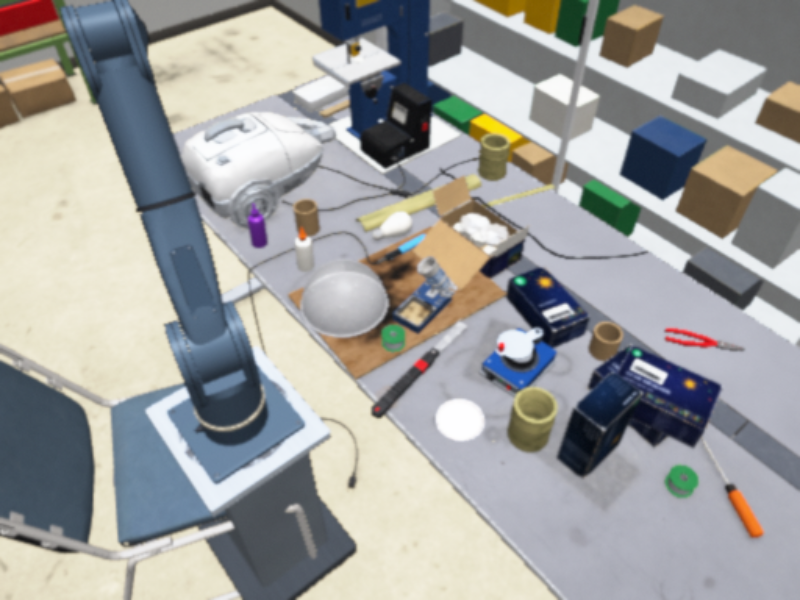

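View pics/top0.png

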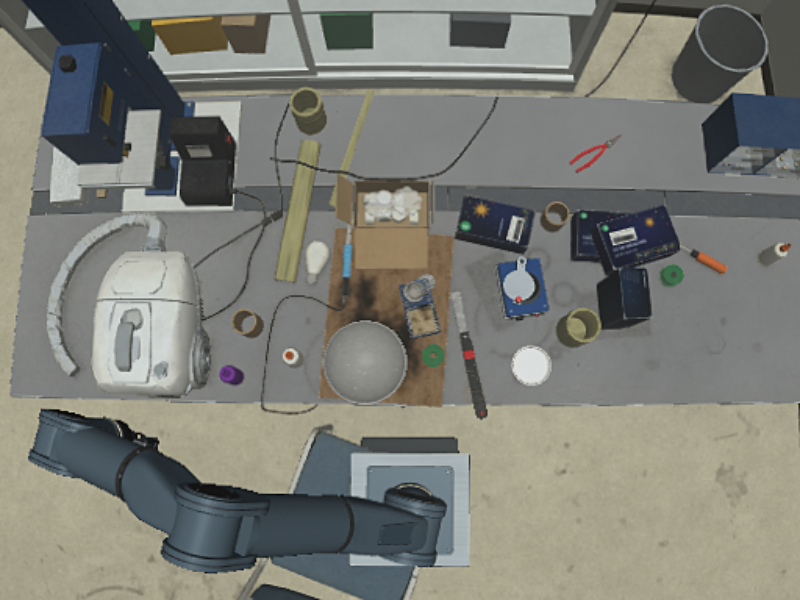

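The scene view shows the white bottle with its orange nozzle at (304,250) in the 800-px picture. The purple look-alike is at (257,226), and in the top view the far-right look-alike is at (775,254). The mixer is at (520,285) top, its red knob at (518,300), the saucer at (531,366), the bamboo cup at (580,327) and the tube at (247,322). I choose the bottle at top (291,355) and will check it in a close crop.

Run:
```python
from h import *
S=viewer.read_camera("scene");T=viewer.read_camera("top")
def crop(im,c,r,w=40):
    return cv2.resize(im[r-w:r+w,c-w:c+w],(400,400)[:2],interpolation=cv2.INTER_CUBIC)
def c2(im,c,r,w):return cv2.resize(im[r-w:r+w,c-w:c+w],(300,300),interpolation=cv2.INTER_CUBIC)
a=np.hstack([c2(S,194,160,25),c2(T,186,227,25)]);b=np.hstack([c2(S,332,228,30),c2(T,334,184,30)])
cv2.imwrite("pics/crop.png",np.vstack([a,b]))
def blob(n,im,c,r,w,lo,hi):
    h=cv2.cvtColor(im,cv2.COLOR_BGR2HSV)[r-w:r+w,c-w:c+w]; m=cv2.inRange(h,lo,hi); v,u=np.nonzero(m); return u.mean()+c-w,v.mean()+r-w,len(u)
for n,im,c,r in(("scene",S,194,155),("top",T,186,227)):
    u,v,k=blob(n,im,c,r,18,(5,110,100),(18,255,255)); print("orange",n,u,v,k,at(n,u,v,.125))
```

```text
orange scene 194.25757575757575 146.4848484848485 66 [0.41147489 0.32188475 0.125     ]
orange top 184.61904761904762 226.85714285714286 21 [0.3964599  0.30875915 0.125     ]
```

View pics/crop.png

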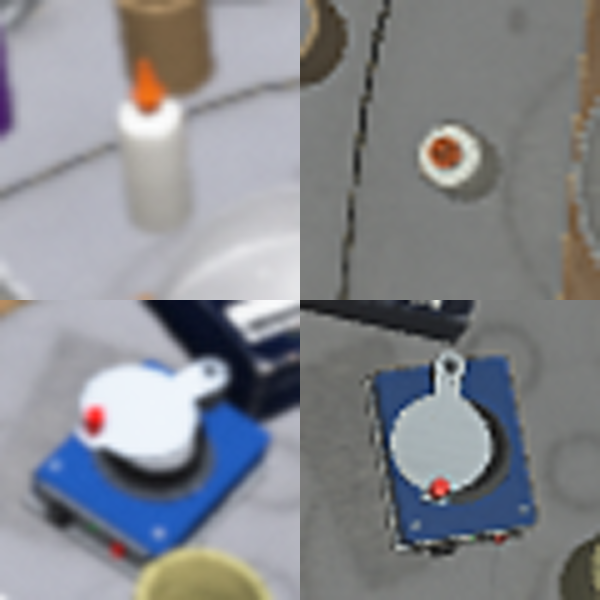

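The crops confirm it: a white bottle with an orange nozzle, scene about (193.8,151) and top about (185,227.5), with the tube well behind it. The cover stands slightly ajar towards +y. Its knob is at top (332,191.6) and its pivot at (334.2,167.2).

Run:
```python
from h import *
p=lambda *a:print(*a)
p("collar scene",at("scene",193.8,151.3,.114).round(4),"top",at("top",185.2,227.5,.13).round(4),at("top",186,228,.09).round(4))
c=[at("top",u,v,.05) for u,v in((319,169),(345.4,165.4),(351.4,199),(323.4,202))]
c=np.array(c);p(c.round(3)); p("centre",c.mean(0))
xa=((c[0]+c[1])-(c[2]+c[3]))[:2];ya=((c[0]+c[3])-(c[1]+c[2]))[:2]
p("yaw",np.degrees(np.arctan2(xa[1],xa[0])),np.degrees(np.arctan2(-ya[0],ya[1])),np.linalg.norm(xa)/2,np.linalg.norm(ya)/2)
k=at("top",332,191.6,.1);pv=at("top",334.2,167.2,.081);k2=at("scene",302+94/5,198+120/5,.095);pv2=at("scene",302+210/5,198+70/5,.081)
p("knob",k,k2,"pivot",pv,pv2)
for r in spotter.regions_of("saucer","top")[:1]:
    m=r["pixels"];v,u=np.nonzero(m);p("saucer",at("top",u.mean(),v.mean(),.008))
viewer.read_camera("scene")
for r in spotter.regions_of("saucer","scene")[:1]:
    m=r["pixels"];v,u=np.nonzero(m);p("saucer",at("scene",u.mean(),v.mean(),.008))
    e=r["extent"];p(at("scene",e[0],e[1],.01))
for r in spotter.regions_of("bamboo_cup","scene")[:1]:
    e=r["extent"];p("bamboo",at("scene",e[0],e[1],.06))
print(manip.state()["t"])
```

```text
collar scene [0.3993 0.3091 0.114 ] top [0.3935 0.3054 0.13  ] [0.3951 0.3096 0.09  ]
[[ 0.655 -0.24   0.05 ]
 [ 0.672 -0.354  0.05 ]
 [ 0.527 -0.375  0.05 ]
 [ 0.513 -0.256  0.05 ]]
centre [ 0.59153804 -0.30618815  0.05      ]
yaw 7.484489562427609 7.540430911610764 0.14477635027604804 0.11745879674104456
knob [ 0.54838064 -0.28441358  0.1       ] [ 0.55183024 -0.28088556  0.095     ] pivot [ 0.65571036 -0.29942791  0.081     ] [ 0.66144979 -0.29511258  0.081     ]
saucer [ 0.38417064 -0.33011745  0.008     ]
saucer [ 0.38604144 -0.32429453  0.008     ]
[ 0.38265471 -0.33156982  0.01      ]
bamboo [ 0.48001679 -0.44600096  0.06      ]
1.0
```

```bash
python3 -m inch '[[0,0,-0.02,0,0,-5.53,0],[0,0,-0.02,0,0,-5.53,0],[0,0,-0.02,0,0,-5.54,0],[-0.026,-0.03,0,0,0,0,0],[-0.026,-0.03,0,0,0,0,0]]' 40
python3 -m inch '[[-0.026,-0.03,0,0,0,0,0],[-0.026,-0.03,0,0,0,0,0],[-0.026,-0.03,0,0,0,0,0],[-0.026,-0.03,0,0,0,0,0],[-0.026,-0.03,0,0,0,0,0]]'
python3 -m inch '[[-0.026,-0.03,0,0,0,0,0],[-0.026,-0.03,0,0,0,0,0],[-0.026,-0.03,0,0,0,0,0],[-0.011,-0.039,0,0,0,0,0],[-0.011,-0.039,0,0,0,0,0]]'
```

```text
t: 1.42
eef_pos: [0.2435, 0.5881, 0.2921]
tcp_rot: [[-1.0, -0.005, -0.0], [-0.005, 1.0, 0.003], [0.0, 0.003, -1.0]]
wrist_force: [2.4, 1.0, -0.7]
width: 0.295
finger_force: 0.0
t: 1.83
eef_pos: [0.3759, 0.4352, 0.2916]
tcp_rot: [[-1.0, 0.0, 0.0], [0.0, 1.0, 0.0], [-0.0, 0.0, -1.0]]
wrist_force: [1.3, 0.8, 0.3]
width: 0.0
finger_force: 0.0
t: 2.25
eef_pos: [0.4758, 0.2671, 0.2911]
tcp_rot: [[-1.0, 0.001, 0.0], [0.001, 1.0, -0.0], [-0.0, -0.0, -1.0]]
wrist_force: [1.2, 0.4, -0.4]
width: -0.002
finger_force: 0.0
```

Run:
```python
from h import *
pv=np.array([.658,-.297]);P=[]
for th in np.arange(15,96,8):
    f=np.radians(187.5-th);P.append(pv+.108*np.array([np.cos(f),np.sin(f)])+.021*np.array([-np.sin(f),np.cos(f)]))
P=np.array(P);print(P.round(4));print((np.diff(P,axis=0)*[-1,1]).round(4))
```

```text
[[ 0.5482 -0.3037]
 [ 0.5483 -0.2884]
 [ 0.5506 -0.2732]
 [ 0.5549 -0.2585]
 [ 0.5613 -0.2445]
 [ 0.5696 -0.2316]
 [ 0.5795 -0.2199]
 [ 0.591  -0.2097]
 [ 0.6038 -0.2012]
 [ 0.6177 -0.1946]
 [ 0.6323 -0.19  ]]
[[-0.0001  0.0153]
 [-0.0023  0.0152]
 [-0.0044  0.0147]
 [-0.0064  0.014 ]
 [-0.0082  0.0129]
 [-0.01    0.0117]
 [-0.0115  0.0102]
 [-0.0128  0.0085]
 [-0.0139  0.0066]
 [-0.0146  0.0046]]
```

```bash
for i in 1 2 3; do python3 -m inch '[[-0.0045,-0.039,0,0,0,0,0],[-0.0045,-0.039,0,0,0,0,0],[-0.0045,-0.039,0,0,0,0,0],[-0.0045,-0.039,0,0,0,0,0],[-0.0045,-0.039,0,0,0,0,0]]' | grep eef; done
python3 -m inch '[[0,0,0.04,0,0,0,0],[0,0,0.04,0,0,0,0],[0,0,0.04,0,0,0,0],[0,0,0.02,0,0,0,0],[0,0,0,0,0,0,0]]'
```

```text
eef_pos: [0.4972, 0.0719, 0.2916]
eef_pos: [0.5197, -0.1231, 0.2917]
eef_pos: [0.5422, -0.3181, 0.2915]
t: 3.92
eef_pos: [0.5399, -0.3145, 0.1464]
tcp_rot: [[-1.0, -0.0, -0.007], [-0.0, 1.0, 0.004], [0.007, 0.004, -1.0]]
wrist_force: [0.2, 0.8, 0.7]
width: -0.001
finger_force: 0.0
```

```bash
python3 -m inch '[[0,0,0,0,0,0,0],[0,0,0,0,0,0,0]]'
python3 - <<'E'
from h import *
im=viewer.read_camera("scene");cv2.imwrite("pics/a.png",cv2.resize(im[170:270,280:400],(720,600),interpolation=cv2.INTER_CUBIC))
print(manip.state()["qpos"])
E
```

```text
t: 4.08
eef_pos: [0.5433, -0.3168, 0.1531]
tcp_rot: [[-1.0, 0.0, 0.002], [0.0, 1.0, -0.001], [-0.002, -0.001, -1.0]]
wrist_force: [0.6, -0.5, 0.1]
width: 0.001
finger_force: 0.0
[ 0.32371457  0.58792272  0.21024787  1.67293936 -0.14914657  0.8928739
  2.16364016]
```

View pics/a.png

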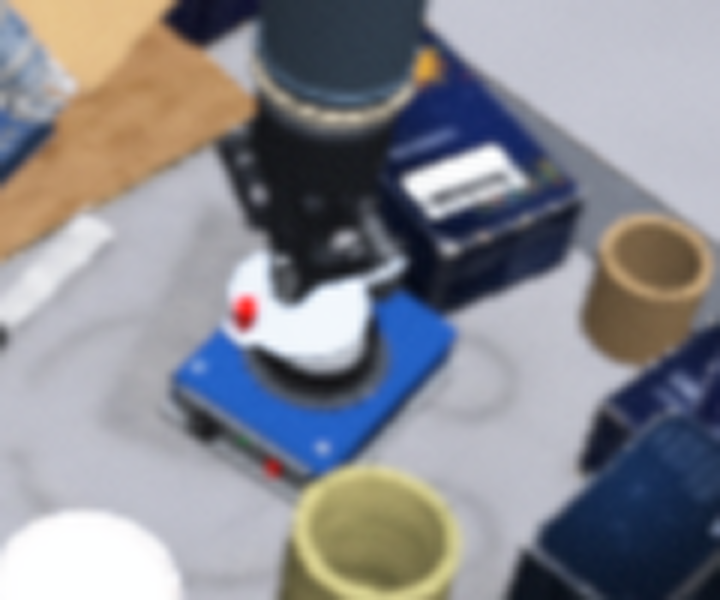

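The fingers are above and on the -y side of the red knob (243,312), as intended. I'll lower them and push.

```bash
python3 -m inch '[[0,0,0.03,0,0,0,0],[0,0,0.03,0,0,0,0],[0,0,0.004,0,0,0,0],[0,0,0,0,0,0,0],[-0.005,0.013,0,0,0,0,0]]'
python3 -m inch '[[0,0.015,0,0,0,0,0],[-0.0023,0.0152,0,0,0,0,0],[-0.0044,0.0147,0,0,0,0,0],[-0.0064,0.014,0,0,0,0,0],[-0.0082,0.0129,0,0,0,0,0]]'
python3 -m inch '[[-0.01,0.0117,0,0,0,0,0],[-0.0115,0.0102,0,0,0,0,0],[-0.0128,0.0085,0,0,0,0,0],[0,0,0,0,0,0,0]]'
```

```text
t: 4.55
eef_pos: [0.5469, -0.3066, 0.0894]
tcp_rot: [[-1.0, 0.004, 0.001], [0.004, 1.0, -0.003], [-0.001, -0.003, -1.0]]
wrist_force: [-0.2, -1.3, 1.4]
width: -0.002
finger_force: 0.0
t: 4.97
eef_pos: [0.5696, -0.229, 0.0893]
tcp_rot: [[-1.0, -0.001, 0.002], [-0.001, 1.0, -0.0], [-0.002, -0.0, -1.0]]
wrist_force: [-0.3, -2.2, -0.9]
width: 0.0
finger_force: 0.6
t: 5.3
eef_pos: [0.6066, -0.1968, 0.0879]
tcp_rot: [[-1.0, -0.005, 0.003], [-0.005, 1.0, 0.002], [-0.003, 0.002, -1.0]]
wrist_force: [0.8, 0.5, -0.0]
width: -0.004
finger_force: 0.0
```

Run:
```python
from h import *
im=viewer.read_camera("scene");cv2.imwrite("pics/b.png",cv2.resize(im[170:270,280:400],(720,600),interpolation=cv2.INTER_CUBIC))
```

```text
(no output)
```

View pics/b.png

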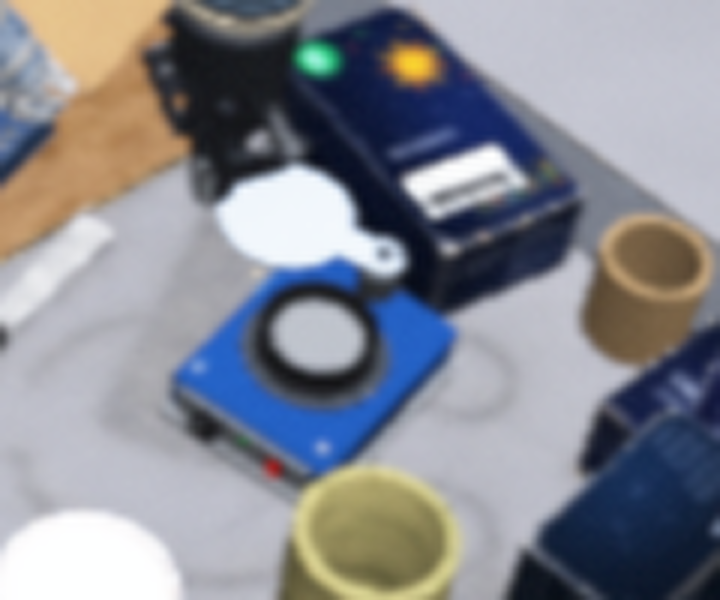

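The cover is swung open and the cup is bare at crop (318,335). I'll push a little further for margin, back off, rise and measure the cup.

```bash
python3 -m inch '[[-0.0139,0.0066,0,0,0,0,0],[-0.0146,0.0046,0,0,0,0,0],[0,0,0,0,0,0,0],[0.015,-0.004,0,0,0,0,0],[0,0,-0.04,0,0,0,0]]' | egrep "eef|wrist"
python3 -m inch '[[0,0,-0.04,0,0,0,0.08],[0,0,-0.04,0,0,0,0.08],[0,0.039,-0.01,0,0,0,0.08],[0,0.04,-0.01,0,0,0,0.08],[0,0.04,-0.01,0,0,0,0.08]]'| egrep "eef|wrist"
python3 - <<'E'
from h import *
T=viewer.read_camera("top");S=viewer.read_camera("scene")
def c2(im,c,r,w):return cv2.resize(im[r-w:r+w,c-w:c+w],(400,400),interpolation=cv2.INTER_CUBIC)
cv2.imwrite("pics/c.png",np.hstack([c2(S,332,225,25),c2(T,334,184,25)]))
print(at("scene",280+318/6,170+335/6,.064))
for n,im,c,r in(("scene",S,333,226),("top",T,335,184)):
    g=cv2.cvtColor(im,cv2.COLOR_BGR2GRAY);w=22;m=np.uint8(g[r-w:r+w,c-w:c+w]<50)
    k,l,s,ct=cv2.connectedComponentsWithStats(m)
    for i in range(1,k):
        if s[i,4]>40:
            x,y,W,H,_=s[i];u,v=x+W/2-.5+c-w,y+H/2-.5+r-w;print(n,s[i],u,v,at(n,u,v,.07))
E
```

```text
eef_pos: [0.6092, -0.1938, 0.1207]
wrist_force: [-0.8, -0.4, -0.9]
eef_pos: [0.6154, -0.0753, 0.2386]
wrist_force: [0.4, 1.2, -0.2]
[ 0.59383375 -0.30657293  0.064     ]
scene [ 31   0  13  18 120] 348.0 212.5 [ 0.67933559 -0.30103905  0.07      ]
scene [13 13 19 10 50] 333.0 221.5 [ 0.60449957 -0.29529956  0.07      ]
scene [12 21 19 11 60] 332.0 230.0 [ 0.57313452 -0.32034485  0.07      ]
top [15 13 17 17 81] 336.0 183.0 [ 0.59059962 -0.30741652  0.07      ]
```

View pics/c.png

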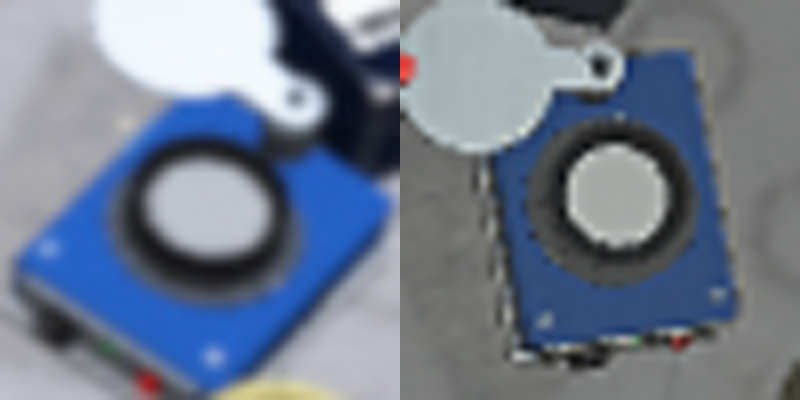

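Cup at (0.592,-0.307), which agrees between both cameras. The cover is at about 1.7 rad, with its knob at top pixel (309.4,167.5). Now to the bottle.

```bash
for i in 1 2; do python3 -m inch '[[0.0198,0.0347,0,0,0,0,0.05],[0.0198,0.0347,0,0,0,0,0.05],[0.0198,0.0347,0,0,0,0,0.05],[0.0198,0.0347,0,0,0,0,0.05],[0.0198,0.0347,0,0,0,0,0.05]]' >/dev/null; done
python3 -m inch '[[0.0198,0.0347,0,0,0,0,0.05],[0,0,0,0,0,0,0.05],[0,0,0,0,0,0,0.05],[0,0,0,0,0,0,0.05]]'
```

```text
t: 7.45
eef_pos: [0.3989, 0.3055, 0.2372]
tcp_rot: [[-1.0, 0.001, 0.0], [0.001, 1.0, -0.001], [-0.0, -0.001, -1.0]]
wrist_force: [0.3, -0.8, -0.1]
width: 0.585
finger_force: 0.0
```

```bash
python3 -m inch '[[0.003,0.003,0.035,0,0,0,0.05],[0,0,0.035,0,0,0,0.05],[0,0,0,0,0,0,0.05]]' | grep eef
python3 - <<'E'
from h import *
S=viewer.read_camera("scene");T=viewer.read_camera("top")
def c2(im,c,r,w):return cv2.resize(im[r-w:r+w,c-w:c+w],(400,400),interpolation=cv2.INTER_CUBIC)
p=manip.state()["eef_pos"];print(p,[(px("scene",p)-[169,123])*8,(px("top",p)-[161,202])*8])
cv2.imwrite("pics/d.png",np.hstack([c2(S,194,148,25),c2(T,186,227,25)]))
E
```

```text
eef_pos: [0.3942, 0.306, 0.1629]
[0.39620666 0.30781853 0.16729437] [array([182.73846776, 151.39554466]), array([174.62244554, 191.27438833])]
```

View pics/d.png

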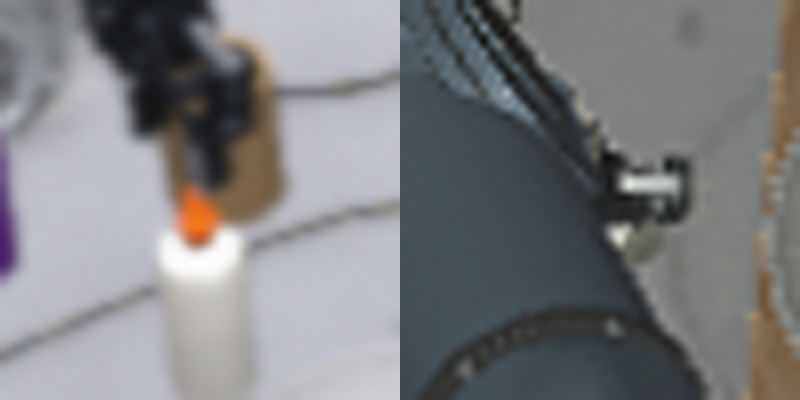

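The nozzle tip, crop (193,190), sits between the fingers, offset by about 2 mm. Lower and grip.

```bash
python3 -m inch '[[-0.0015,-0.0015,0.025,0,0,0,0.05],[0,0,0.02,0,0,0,0.05],[0,0,0.012,0,0,0,0.05],[0,0,0,0,0,0,0.05],[0,0,0,0,0,0,0.05]]' | egrep "eef|wrist"
python3 -m inch '[[0,0,0,0,0,0,0.01],[0,0,0,0,0,0,0.01],[0,0,0,0,0,0,0.01],[0,0,0,0,0,0,0.01],[0,0,0,0,0,0,0.01]]' 50
```

```text
eef_pos: [0.3983, 0.3082, 0.1118]
wrist_force: [0.3, -0.1, -0.0]
t: 8.63
eef_pos: [0.3981, 0.3095, 0.1118]
tcp_rot: [[-1.0, -0.0, 0.002], [-0.0, 1.0, 0.002], [-0.002, 0.002, -1.0]]
wrist_force: [-0.1, 0.2, 7.5]
width: 0.21
finger_force: 48.6
```

The grip closed at 18 mm with 7.5 N upward, which suggests the pads are on the cone just above the collar. I'll reopen slightly, go lower and grip again.

```bash
python3 -m inch '[[0,-0.001,0,0,0,0,0.032],[0,0,0,0,0,0,0.032],[0,0,0.003,0,0,0,0.032],[0,0,0.002,0,0,0,0.032],[0,0,0,0,0,0,0.032]]' | egrep "eef|wrist|width"
python3 -m inch '[[0,0,0,0,0,0,0.032],[0,0,0,0,0,0,0.032]]' | egrep "eef|wrist|width"
```

```text
eef_pos: [0.397, 0.3074, 0.1049]
wrist_force: [0.3, 0.0, 0.9]
width: 0.376
eef_pos: [0.3971, 0.3074, 0.1052]
wrist_force: [0.2, 0.0, -0.0]
width: 0.376
```

```bash
python3 -m inch '[[0,0,0,0,0,0,0.01],[0,0,0,0,0,0,0.01],[0,0,0,0,0,0,0.01],[0,0,0,0,0,0,0.01],[0,0,0,0,0,0,0.01]]' 50
```

```text
t: 9.63
eef_pos: [0.3976, 0.3081, 0.1058]
tcp_rot: [[-1.0, -0.0, 0.001], [-0.0, 1.0, 0.001], [-0.001, 0.001, -1.0]]
wrist_force: [0.2, 1.5, 6.4]
width: 0.221
finger_force: 51.9
```

```bash
python3 -m inch '[[0,0,-0.01,0,0,0,0.01],[0,0,-0.02,0,0,0,0.01],[0,0,-0.04,0,0,0,0.01],[0,0,-0.03,0,0,0,0.01],[0,0,0,0,0,0,0.01]]' | egrep "eef|wrist|width|finger"
python3 -m inch '[[0,0,0,0,0,0,0.01],[0,0,0,0,0,0,0.01]]' | egrep "eef|wrist|width|finger"
python3 - <<'E'
from h import *
S=viewer.read_camera("scene")
cv2.imwrite("pics/e.png",cv2.resize(S[110:180,160:230],(560,560),interpolation=cv2.INTER_CUBIC))
p=manip.state()["eef_pos"]
for dz in(0,-.1058):
    print(dz,(px("scene",p+[0,0,dz])-[160,110])*8)
E
```

```text
eef_pos: [0.3992, 0.3087, 0.2102]
wrist_force: [-0.1, 1.3, -0.5]
width: 0.219
finger_force: 50.5
eef_pos: [0.3966, 0.307, 0.2046]
wrist_force: [0.3, 0.4, -2.0]
width: 0.217
finger_force: 50.5
0 [247.48071347 199.70010596]
-0.1058 [271.48564818 357.70779105]
```

View pics/e.png

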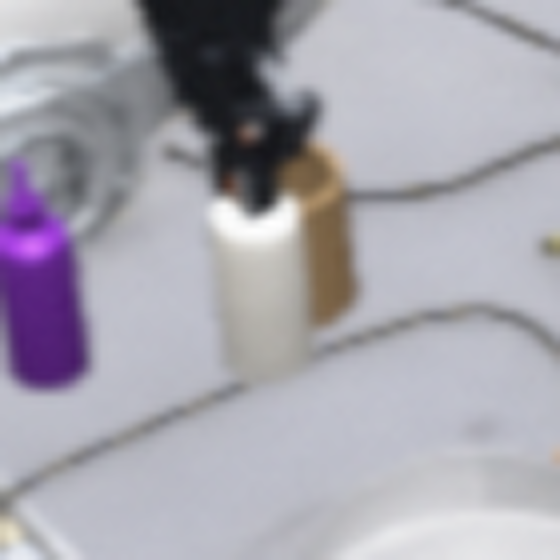

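The bottle is lifted and upright, hanging straight under the gripper at crop (265,290) with its underside near (268,370). Now carry it to the cup.

```bash
python3 -m inch '[[-0.0102,-0.013,-0.018,0,0,0,0.01],[-0.0204,-0.0259,-0.018,0,0,0,0.01],[-0.0204,-0.0259,-0.018,0,0,0,0.01],[-0.0204,-0.0259,-0.012,0,0,0,0.01],[-0.0204,-0.0259,0,0,0,0,0.01]]' 60 | egrep "eef|width"
python3 -m inch '[[-0.0204,-0.0259,0,0,0,0,0.01],[-0.0204,-0.0259,0,0,0,0,0.01],[-0.0204,-0.0259,0,0,0,0,0.01],[-0.0102,-0.03,0,0,0,0,0.01],[-0.0027,-0.034,0,0,0,0,0.01]]' | egrep "eef|width"
for i in 1 2; do python3 -m inch '[[-0.0027,-0.034,0,0,0,0,0.01],[-0.0027,-0.034,0,0,0,0,0.01],[-0.0027,-0.034,0,0,0,0,0.01],[-0.0027,-0.034,0,0,0,0,0.01],[-0.0027,-0.034,0,0,0,0,0.01]]' | egrep "eef|width"; done
python3 -m inch '[[0,-0.018,0,0,0,0,0.01],[0,0,0,0,0,0,0.01],[0,0,0,0,0,0,0.01],[0,0,0,0,0,0,0.01],[0,0,0,0,0,0,0.01]]'
```

```text
eef_pos: [0.4902, 0.1897, 0.2722]
width: 0.215
eef_pos: [0.5639, 0.0485, 0.269]
width: 0.214
eef_pos: [0.5757, -0.1224, 0.2693]
width: 0.213
eef_pos: [0.5893, -0.2922, 0.269]
width: 0.21
t: 12.35
eef_pos: [0.5903, -0.3071, 0.2704]
tcp_rot: [[-1.0, -0.002, -0.001], [-0.002, 1.0, 0.001], [0.001, 0.001, -1.0]]
wrist_force: [0.1, 0.1, -0.9]
width: 0.216
finger_force: 61.8
```

```bash
python3 -m inch '[[-0.002,0,0.03,0,0,0,0.01],[0,0,0.03,0,0,0,0.01],[0,0,0.015,0,0,0,0.01],[0,0,0,0,0,0,0.01],[0,0,0,0,0,0,0.01]]'|egrep "eef|wrist|width"
python3 - <<'E'
from h import *
S=viewer.read_camera("scene")
cv2.imwrite("pics/f.png",cv2.resize(S[165:255,290:380],(720,720),interpolation=cv2.INTER_CUBIC)[:600])
p=manip.state()["eef_pos"]
for q in(p,p-[0,0,.106],[.592,-.307,.064]): print(q,(px("scene",q)-[290,165])*8)
E
```

```text
eef_pos: [0.5921, -0.3075, 0.196]
wrist_force: [0.8, -0.2, -1.1]
width: 0.214
[ 0.59268485 -0.30830244  0.19725175] [385.21965752 297.82029638]
[ 0.59268485 -0.30830244  0.09125175] [352.80857317 452.89346346]
[0.592, -0.307, 0.064] [341.89067028 489.24548028]
```

View pics/f.png

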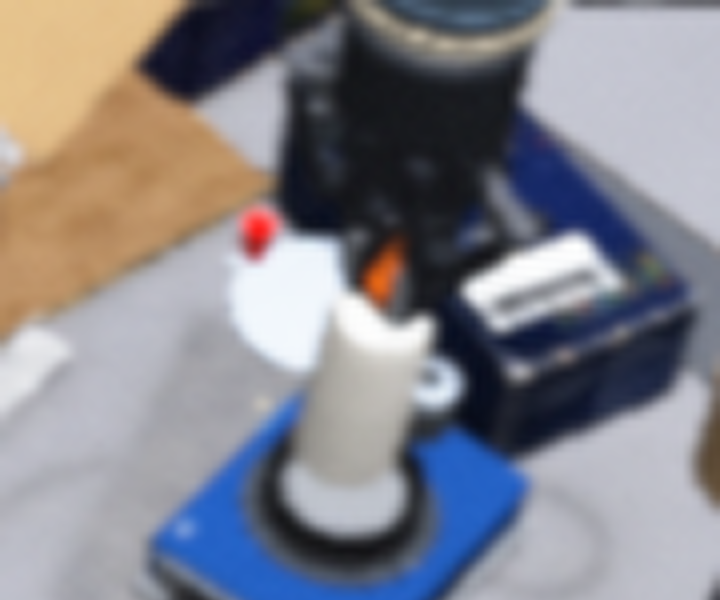

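The bottle is above the cup floor and centred: its underside is at crop (353,465) and the cup at (342,490). Lower onto the floor, then press stepwise while watching the force.

```bash
python3 -m inch '[[0,0,0.012,0,0,0,0.01],[0,0,0.01,0,0,0,0.01],[0,0,0.005,0,0,0,0.01],[0,0,0.002,0,0,0,0.01],[0,0,0,0,0,0,0.01]]' 80|egrep "eef|wrist|width"
python3 -m inch '[[0,0,0.002,0,0,0,0.01],[0,0,0.002,0,0,0,0.01],[0,0,0,0,0,0,0.01],[0,0,0,0,0,0,0.01]]'|egrep "eef|wrist|width"
python3 -m inch '[[0,0,0.002,0,0,0,0.01],[0,0,0.002,0,0,0,0.01],[0,0,0,0,0,0,0.01],[0,0,0,0,0,0,0.01]]'|egrep "eef|wrist|width"
```

```text
eef_pos: [0.5925, -0.3089, 0.1681]
wrist_force: [-0.3, 0.9, 5.1]
width: 0.207
eef_pos: [0.5928, -0.309, 0.165]
wrist_force: [-0.6, 2.9, 7.8]
width: 0.204
eef_pos: [0.5931, -0.3091, 0.1615]
wrist_force: [-2.4, 2.1, 12.1]
width: 0.206
```

```bash
python3 -m inch '[[0,0,0.002,0,0,0,0.01],[0,0,0.002,0,0,0,0.01],[0,0,0,0,0,0,0.01],[0,0,0,0,0,0,0.01]]'|egrep "eef|wrist|width"
python3 -m inch '[[0,0,0.002,0,0,0,0.01],[0,0,0,0,0,0,0.01],[0,0,0,0,0,0,0.01]]'|egrep "eef|wrist|width"
```

```text
eef_pos: [0.5943, -0.3095, 0.1598]
wrist_force: [-3.4, 3.8, 24.8]
width: 0.206
eef_pos: [0.5953, -0.3099, 0.1597]
wrist_force: [-4.2, 5.9, 37.0]
width: 0.207
```

```bash
python3 -m inch '[[0,0,-0.001,0,0,0,0.01],[0,0,0,0,0,0,0.01],[0,0,0,0,0,0,0.01],[0,0,0,0,0,0,0.01],[0,0,0,0,0,0,0.01]]'
for i in 1 2 3 4; do python3 -m inch '[[0,0,0,0,0,0,0.01],[0,0,0,0,0,0,0.01],[0,0,0,0,0,0,0.01],[0,0,0,0,0,0,0.01],[0,0,0,0,0,0,0.01]]'|egrep "t:|eef|wrist_"; done
```

```text
t: 14.9
eef_pos: [0.5948, -0.3097, 0.1598]
tcp_rot: [[-1.0, -0.0, 0.008], [-0.0, 1.0, -0.002], [-0.008, -0.002, -1.0]]
wrist_force: [-4.0, 3.9, 30.2]
width: 0.208
finger_force: 85.7
t: 15.32
eef_pos: [0.5947, -0.3097, 0.1597]
tcp_rot: [[-1.0, -0.0, 0.008], [-0.0, 1.0, -0.002], [-0.008, -0.002, -1.0]]
wrist_force: [-3.0, 4.3, 30.9]
t: 15.73
eef_pos: [0.5948, -0.3097, 0.1598]
tcp_rot: [[-1.0, -0.0, 0.008], [-0.0, 1.0, -0.002], [-0.008, -0.002, -1.0]]
wrist_force: [-4.7, 4.9, 30.2]
t: 16.15
eef_pos: [0.5948, -0.3097, 0.1597]
tcp_rot: [[-1.0, -0.0, 0.008], [-0.0, 1.0, -0.002], [-0.008, -0.002, -1.0]]
wrist_force: [-3.0, 4.3, 30.2]
t: 16.57
eef_pos: [0.5948, -0.3097, 0.1597]
tcp_rot: [[-1.0, -0.0, 0.008], [-0.0, 1.0, -0.002], [-0.008, -0.002, -1.0]]
wrist_force: [-4.5, 3.9, 29.3]
```

Pressed at about 30 N on the stop for more than 2 s. Lift and go to the saucer.

```bash
python3 -m inch '[[0,0,-0.005,0,0,0,0.01],[0,0,-0.01,0,0,0,0.01],[0,0,-0.02,0,0,0,0.01],[0,0,-0.03,0,0,0,0.01],[0,0,-0.03,0,0,0,0.01]]'|egrep "eef|wrist|width"
python3 -m inch '[[0.015,-0.001,-0.01,0,0,0,0.01],[0.03,-0.003,0,0,0,0,0.01],[0.03,-0.003,0,0,0,0,0.01],[0.03,-0.003,0,0,0,0,0.01],[0.03,-0.003,0,0,0,0,0.01]]'|egrep "eef|wrist|width"
python3 -m inch '[[0.03,-0.004,0,0,0,0,0.01],[0.025,-0.004,0,0,0,0,0.01],[0.01,-0.003,0,0,0,0,0.01],[0,0,0,0,0,0,0.01],[0,0,0,0,0,0,0.01]]'
```

```text
eef_pos: [0.5915, -0.3087, 0.2503]
wrist_force: [0.2, -0.6, -1.1]
width: 0.207
eef_pos: [0.4556, -0.3219, 0.2598]
wrist_force: [0.3, -1.3, -1.7]
width: 0.206
t: 17.82
eef_pos: [0.3925, -0.3331, 0.26]
tcp_rot: [[-1.0, 0.001, 0.002], [0.001, 1.0, -0.0], [-0.002, -0.0, -1.0]]
wrist_force: [1.0, -0.6, -1.4]
width: 0.202
finger_force: 80.1
```

```bash
python3 -m inch '[[0.008,0.003,0.03,0,0,0,0.01],[0,0,0.035,0,0,0,0.01],[0,0,0.035,0,0,0,0.01],[0,0,0.025,0,0,0,0.01],[0,0,0.01,0,0,0,0.01]]'|egrep "eef|wrist|width"
python3 -m inch '[[0,0,0.006,0,0,0,0.01],[0,0,0.004,0,0,0,0.01],[0,0,0.002,0,0,0,0.01],[0,0,0,0,0,0,0.01],[0,0,0,0,0,0,0.01]]'
```

```text
eef_pos: [0.3844, -0.3282, 0.121]
wrist_force: [-0.7, 0.4, -2.4]
width: 0.21
t: 18.65
eef_pos: [0.3847, -0.3303, 0.1133]
tcp_rot: [[-1.0, 0.0, 0.002], [0.0, 1.0, -0.001], [-0.002, -0.001, -1.0]]
wrist_force: [0.5, 0.4, -0.9]
width: 0.209
finger_force: 80.1
```

```bash
python3 -m inch '[[0,0,0.002,0,0,0,0.01],[0,0,0.0015,0,0,0,0.01],[0,0,0,0,0,0,0.01],[0,0,0,0,0,0,0.01]]'|egrep "eef|wrist_|width"
```

```text
eef_pos: [0.3846, -0.3304, 0.1099]
wrist_force: [-0.5, 0.2, 7.7]
width: 0.207
```

Contact with the saucer floor. Release and rise.

```bash
python3 -m inch '[[0,0,-0.0005,0,0,0,0.025],[0,0,0,0,0,0,0.035],[0,0,0,0,0,0,0.05],[0,0,0,0,0,0,0.05],[0,0,0,0,0,0,0.05]]'|egrep "eef|wrist_|width"
python3 -m inch '[[0,0,-0.01,0,0,0,0.05],[0,0,-0.03,0,0,0,0.05],[0,0,-0.04,0,0,0,0.05],[0,0,-0.04,0,0,0,0.05],[0,0,-0.03,0,0,0,0]]'
python3 - <<'E'
from h import *
T=viewer.read_camera("top");S=viewer.read_camera("scene")
hs=lambda im:cv2.inRange(cv2.cvtColor(im,cv2.COLOR_BGR2HSV),(0,140,120),(6,255,255))|cv2.inRange(cv2.cvtColor(im,cv2.COLOR_BGR2HSV),(174,140,120),(180,255,255))
for n,im,(c,r) in(("top",T,(310,168)),("scene",S,(322,194))):
    m=hs(im)[r-10:r+10,c-10:c+10];v,u=np.nonzero(m)
    if len(u):print(n,"knob",len(u),at(n,u.mean()+c-10,v.mean()+r-10,.097))
def c2(im,c,r,w):return cv2.resize(im[r-w:r+w,c-w:c+w],(400,400),interpolation=cv2.INTER_CUBIC)
cv2.imwrite("pics/g.png",np.hstack([c2(S,310,235,50),c2(T,335,205,50)]))
E
```

```text
eef_pos: [0.384, -0.3298, 0.1093]
wrist_force: [0.5, 1.1, -0.0]
width: 0.584
t: 19.82
eef_pos: [0.3839, -0.3304, 0.2631]
tcp_rot: [[-1.0, 0.001, 0.002], [0.001, 1.0, -0.002], [-0.002, -0.002, -1.0]]
wrist_force: [0.9, -1.2, 0.8]
width: 0.457
finger_force: 0.0
top knob 7 [ 0.65080481 -0.18865287  0.097     ]
scene knob 11 [ 0.65323846 -0.18563096  0.097     ]
```

View pics/g.png

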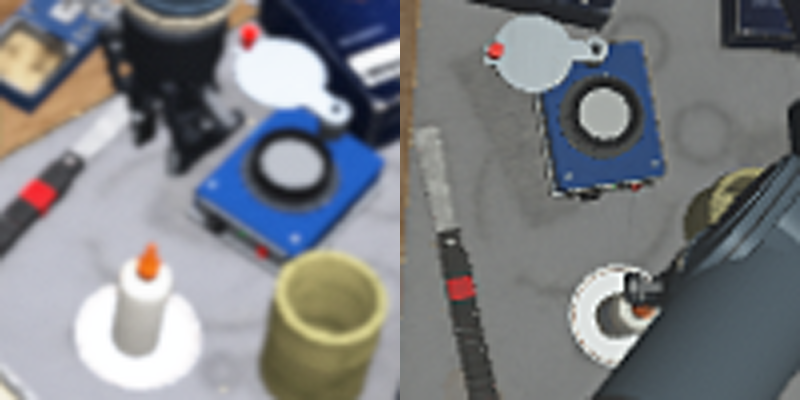

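The bottle stands upright in the saucer at scene crop (140,310), and the cup is back up at (290,160). The cover knob is at (0.652,-0.187). Now close the cover, pushing from the knob's far side.

```bash
python3 -m inch '[[-0.033,0.0158,0,0,0,0,0],[-0.033,0.0158,0,0,0,0,0],[-0.033,0.0158,0,0,0,0,0],[-0.033,0.0158,0,0,0,0,0],[-0.033,0.0158,0,0,0,0,0]]'|egrep "eef"
python3 -m inch '[[-0.033,0.0158,0,0,0,0,0],[-0.033,0.0158,0,0,0,0,0],[-0.033,0.0158,0,0,0,0,0],[-0.033,0.0158,0,0,0,0,0],[0,0,0,0,0,0,0]]'|egrep "eef"
python3 -m inch '[[0,0,0.035,0,0,0,0],[0,0,0.035,0,0,0,0],[0,0,0,0,0,0,0],[0,0,0,0,0,0,0]]'
python3 - <<'E'
from h import *
pv=np.array([.658,-.297]);P=[]
for th in range(94,-3,-8):
    f=np.radians(187.5-th);P.append(pv+.108*np.array([np.cos(f),np.sin(f)])-.021*np.array([-np.sin(f),np.cos(f)]))
P=np.array(P);print(P.round(4));print((np.diff(P,axis=0)*[-1,1]).round(4))
E
```

```text
eef_pos: [0.5501, -0.2497, 0.2594]
eef_pos: [0.6863, -0.1806, 0.2571]
t: 21.08
eef_pos: [0.6797, -0.1872, 0.1879]
tcp_rot: [[-1.0, 0.0, -0.005], [0.0, 1.0, 0.001], [0.005, 0.001, -1.0]]
wrist_force: [0.3, -0.4, -0.2]
width: -0.001
finger_force: 0.0
[[ 0.6724 -0.1879]
 [ 0.657  -0.187 ]
 [ 0.6417 -0.1882]
 [ 0.6268 -0.1915]
 [ 0.6124 -0.1969]
 [ 0.5989 -0.2042]
 [ 0.5866 -0.2133]
 [ 0.5756 -0.2241]
 [ 0.5663 -0.2363]
 [ 0.5587 -0.2496]
 [ 0.5531 -0.2639]
 [ 0.5495 -0.2788]
 [ 0.548  -0.2941]]
[[ 0.0153  0.0009]
 [ 0.0153 -0.0012]
 [ 0.015  -0.0033]
 [ 0.0144 -0.0054]
 [ 0.0135 -0.0073]
 [ 0.0123 -0.0091]
 [ 0.0109 -0.0108]
 [ 0.0093 -0.0122]
 [ 0.0076 -0.0134]
 [ 0.0056 -0.0143]
 [ 0.0036 -0.0149]
 [ 0.0015 -0.0153]]
```

```bash
python3 -m inch '[[0,0,0.035,0,0,0,0],[0,0,0.035,0,0,0,0],[0,0,0.022,0,0,0,0],[0,0,0.004,0,0,0,0],[0,0,0,0,0,0,0]]'|egrep "eef|wrist_"
```

```text
eef_pos: [0.6813, -0.1879, 0.0942]
wrist_force: [-0.2, 0.8, 1.4]
```

```bash
python3 -m inch '[[0.009,0,0.002,0,0,0,0],[0.0153,0.0009,0,0,0,0,0],[0.0153,-0.0012,0,0,0,0,0],[0.015,-0.0033,0,0,0,0,0],[0.0144,-0.0054,0,0,0,0,0]]'|egrep "eef|wrist_"
python3 -m inch '[[0.0135,-0.0073,0,0,0,0,0],[0.0123,-0.0091,0,0,0,0,0],[0.0109,-0.0108,0,0,0,0,0],[0.0093,-0.0122,0,0,0,0,0],[0.0076,-0.0134,0,0,0,0,0]]'|egrep "eef|wrist_"
python3 -m inch '[[0.0056,-0.0143,0,0,0,0,0],[0.0036,-0.0149,0,0,0,0,0],[0,-0.005,0,0,0,0,0],[0,-0.003,0,0,0,0,0],[0,0,0,0,0,0,0]]'|egrep "eef|wrist_"
```

```text
eef_pos: [0.6141, -0.1973, 0.0952]
wrist_force: [1.4, -0.2, 0.1]
eef_pos: [0.5579, -0.2506, 0.0924]
wrist_force: [1.2, 0.4, 0.3]
eef_pos: [0.5491, -0.2875, 0.0914]
wrist_force: [-0.3, 0.5, -0.3]
```

```bash
for i in 1 2 3; do python3 -m inch '[[0,-0.002,0,0,0,0,0],[0,-0.001,0,0,0,0,0],[0,0,0,0,0,0,0]]'|egrep "eef|wrist_"; done
python3 - <<'E'
from h import *
T=viewer.read_camera("top");S=viewer.read_camera("scene")
for n,im,(c,r) in(("top",T,(333,192)),("scene",S,(323,224))):
    h=cv2.cvtColor(im,cv2.COLOR_BGR2HSV);m=(cv2.inRange(h,(0,140,120),(6,255,255))|cv2.inRange(h,(174,140,120),(180,255,255)))[r-12:r+12,c-12:c+12];v,u=np.nonzero(m)
    if len(u):print(n,"knob",len(u),at(n,u.mean()+c-12,v.mean()+r-12,.097))
E
```

```text
eef_pos: [0.5496, -0.2891, 0.0913]
wrist_force: [0.3, 0.3, 0.5]
eef_pos: [0.5496, -0.2916, 0.0912]
wrist_force: [1.0, 3.9, 0.4]
eef_pos: [0.5496, -0.2922, 0.091]
wrist_force: [0.2, 10.5, 3.5]
scene knob 15 [ 0.55313029 -0.30797765  0.097     ]
```

The force rises sharply while the finger stalls, so the cover is on its stop. Back off and rise.

```bash
python3 -m inch '[[0,-0.001,0,0,0,0,0],[0,0,0,0,0,0,0],[0,0.01,0,0,0,0,0],[0,0.015,0,0,0,0,0],[0,0,-0.03,0,0,0,0]]'|egrep "eef|wrist_"
python3 -m inch '[[0,0.02,-0.035,0,0,0,0],[0,0.03,-0.025,0,0,0,0],[0,0.04,0,0,0,0,0],[0,0.04,0,0,0,0,0],[0,0.04,0,0,0,0,0]]'|egrep "t:|eef|wrist_"
python3 -m inch '[[0,0,0,0,0,0,0],[0,0,0,0,0,0,0],[0,0,0,0,0,0,0]]'|egrep "t:|eef|wrist_"
python3 - <<'E'
from h import *
T=viewer.read_camera("top");S=viewer.read_camera("scene")
def c2(im,c,r,w):return cv2.resize(im[r-w:r+w,c-w:c+w],(400,400),interpolation=cv2.INTER_CUBIC)
cv2.imwrite("pics/i.png",np.hstack([c2(S,315,240,50),c2(T,340,205,40)]))
E
```

```text
eef_pos: [0.5469, -0.2667, 0.1168]
wrist_force: [0.5, 1.2, 0.2]
t: 24.43
eef_pos: [0.549, -0.1, 0.182]
tcp_rot: [[-1.0, 0.001, 0.002], [0.001, 1.0, -0.001], [-0.002, -0.001, -1.0]]
wrist_force: [0.3, 0.4, -1.3]
t: 24.68
eef_pos: [0.5491, -0.1017, 0.1814]
tcp_rot: [[-1.0, -0.001, 0.0], [-0.001, 1.0, -0.001], [-0.0, -0.001, -1.0]]
wrist_force: [0.5, -0.4, 0.2]
```

View pics/i.png

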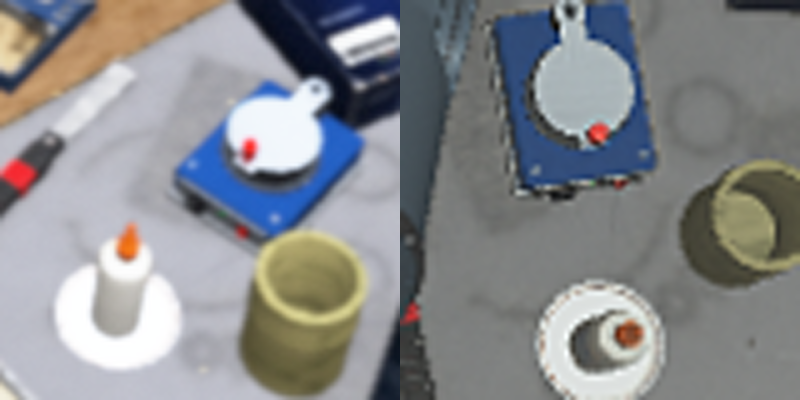

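The cover is shut over the cup, with its knob at the front at crop (598,132). The bottle stands upright in the saucer at (128,290), and the surroundings are untouched. Handing in.

```bash
python3 -c "
from bench import manip
print(manip.finish_job())"
```

```text
the job is handed in; nothing more can be done
None
```

I opened the cover, pressed the bottle in the cup at about 30 N on its stop for just over two seconds, stood it upright in the white saucer, shut the cover and handed the job in at about 25 s; no verdict came back.

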